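Bolt the tilt-out bin of the cubby

TASK

Lock the cubby's tilt-out bin: turn the dial on top of the cubby until its pointer stands at the long tick, so that the hole through it lines up with the two steel eyelets, then fetch the locking bolt from its open bay and push its rod through both eyelets and the dial, from whichever side is free, fully home with the handle up against the eyelet. Leave the bolt in place and leave everything else where it is.

Things in the scene. Friction and masses are not known exactly. Their poses are not given: they have to be found in the camera images.
- cubby: White cubby on the table, 200 deep (x) x 552 wide (y) x 110 high. Origin: centre of its underside; open front at x=-100, +y its left seen from the robot. Shut grey tilt-out bin in the middle (lip to x=-114). Open bays centred at y=+180 and -180, each 168 wide, 98 high under the 12 thick top board, floored by the table. Dial on top at x=-60, y=0; black ticks behind it, the long one pointing to +x.
- eye_left (a point): Centre of the hole at the outer (+y) face of the left steel eyelet plate, at (-60, +51, 144) in the cubby's frame; axes as the cubby's. Plate 12 thick in y (+39 to +51), 32 wide in x, 52 high from the cubby's top; hole 16 diameter along y, its axis 34 above the cubby's top.
- eye_right (a point): Centre of the hole at the outer (-y) face of the right steel eyelet plate, at (-60, -51, 144) in the cubby's frame; axes as the cubby's. Plate 12 thick in y (-39 to -51), 32 wide in x, 52 high from the cubby's top; hole 16 diameter along y, its axis 34 above the cubby's top.
- dial (a joint): Angle of the dial about its vertical axis, rad, clockwise from above positive, range -1.15 to 1.15, 0 = pointer at the long tick. Stays where it is left. Under the grip it is a steel block 40 x 30 x 52 with an 18 diameter cross hole, in line with the eyelets at 0, across the rod's way at the start.
- dial_grip (a point): Centre of the dial's grey grip bar, on the dial's axis, 72 above the cubby's top. The bar is 56 long, 14 wide and 26 high (58 to 84 above the cubby's top), long along the point's x axis, which is where the pointer points.
- bolt: Locking bolt lying flat: black handle 60 x 30 x 30 and steel rod 12 diameter, 125 long, its last 12 tapering to 6; 0.2 kg, heavy in the handle. Origin: underside of the handle's middle; +x towards the nose; rod axis 15 up, x=+30 to +155. Starts in the left or right bay, handle under the roof, 85 to 105 of rod sticking out to the robot. Set down on its handle, the rod stays level.
- bolt_shoulder (a point): Where the rod leaves the handle: centre of the handle's front face, at (+30, 0, +15) in the bolt's frame; axes as the bolt's.
- bolt_nose (a point): End of the rod, at (+155, 0, +15) in the bolt's frame; axes as the bolt's.
- console: Bystander: black handheld console 180 x 78 x 22 lying in the bay without the bolt, sticking out some 30. Origin: centre of its underside.
- jar: Bystander: white lidded jar, 60 diameter, 90 high, standing on the cubby's top in line with the eyelets, on the left or right: the rod cannot come from that side. Origin: centre of its underside.
- cartridge_top: Bystander: blue cartridge 100 x 70 x 10 lying flat on the cubby's top on the side without the jar; the bolt passes over it. Origin: centre of its underside.
- tray: Bystander: stainless tray 150 (x) x 120 (y) x 18 on the table in front of the bin. Origin: centre of its underside.
- cartridge_tray: Bystander: blue cartridge 100 x 70 x 10 lying flat in the tray. Origin: centre of its underside.
- cap: Bystander: green thumbstick cap, 28 diameter, 14 high, on the cubby's top near its front edge. Origin: centre of its underside.
- mug: Bystander: terracotta mug, 80 diameter, 90 high, with a handle, on the table left of the cubby. Origin: centre of its underside.
- carton: Bystander: cardboard carton 100 x 120 x 70 on the table right of the cubby. Origin: centre of its underside.

How it is judged:
By the outcome, as a careful person would: the job done as asked, in the order asked, and still so for the second after the job is handed in, with the robot touching nothing.
It also fails if it takes over 72 s, if anything falls off the work surface, if the arm or the gripper's body presses on something with over 40 N, if the wrist force passes 120 N, or if a joint passes its speed limit or range.

ROBOT

A 7-joint arm with a two-finger parallel gripper is mounted at the origin on the work surface. World frame = base frame: x ahead of the robot, y to its left, z up, the work surface at z = 0. Lengths are in m, angles in rad, forces in N, time in s.
With the tool pointing down it reaches from about 0.425 to 0.925 m from the base axis. Payload 6.8 kg.
Tool frame: the origin (TCP) lies at the very end of the fingers, on their centre line; the grasp point (between the pads) lies 19 mm behind it (ctrl.pinch_z is the distance from the TCP to the grasp point, in m); z points along the fingers, y is the direction in which the jaws open and shut (so a half turn about z gives the same grasp; the last joint's range is limited). The gripper opens to 88 mm and grips with 3 to 60 N. Pads are 20 mm wide; open, the fingers measure 115 mm over their backs; the gripper's body (75 mm by 178 mm) begins 61 mm behind the grasp point.
Start: joints at [-1.308, 0.477, 0.022, 1.555, -0.011, 1.109, -0.083], TCP at [0.245, 0.629, 0.223] pointing down, gripper open.
Joint ranges: [-2.96, 2.96], [-0.34, 2.1], [-1.41, 1.46], [0.24, 2.44], [-1.37, 4.51], [0.17, 1.92], [-2.96, 2.96]. Speed limits (rad/s): [2.39, 2.39, 3.14, 3.14, 3.14, 3.14, 3.14].

INTERFACE

Orientations are given as a unit quaternion [x, y, z, w].
In Python, from workcell import ctrl gives the robot as it stands. The module is installed in compiled form; this text tells all that it offers.
- The arm moves only by the shell command python3 -m pendant 'ROWS' [FORCE]. ROWS is a JSON object of lists of equal length, an entry for each row: "translation": the shift along the tool's x, y, z in m, a list of three; "turn": the turn about the tool's z in rad; "jaw": the opening, from -1 (shut) to 1 (fully open). In form: {"translation": [[x, y, z], ...], "turn": [turn, ...], "jaw": [jaw, ...]}. A call has 1 to 12 rows; each row is the pose to reach, as a shift and turn from the pose commanded when the call began, along the tool's axes at that moment; what a row does not reach only later rows make up. A row lasts 1/8 s, in which the tool goes at most 62.5 mm and 10.7 degrees, less where a joint would pass 70% of its speed; a pose out of reach is approached as far as the arm can. A call with a gripper value outside its range is refused whole. The fingers move at their own pace and stop on an object; FORCE is the grip in N (left out, the last holds). Time passes only in rows, so rows that repeat a pose let the fingers close. It gives the time, the measured TCP pose, the force and the opening at its end, in the units of the state.
- ctrl.sense(): the state, without advancing time (a new reading comes with each control period).
- ctrl.get_image(name): name is "side" or "top" or "wrist"; returns the picture (400x640x3 uint8, red, green, blue); there is no depth.
- ctrl.camera_params(name): a dict with "fovy" (degrees; the focal length in pixels is half the picture's height over the tangent of half this angle, whatever the lens; pixels are square), "cx", "cy" (the principal point, pixels), "k1" (the pictures are not rectified: a ray, as slopes to the right and down, at radius r is drawn at 1 + k1 r^2 times it, then the intrinsics apply), "R" (3x3) and "t" (3): a world point X has camera coordinates R X + t. Camera axes: x right, y down, z forward; pixel columns grow to the right and rows downward; lengths in m; the calibration is good to about 2 mm. A picture is of the moment at which its call begins: read the wrist's pose just before it. camera_params takes no time and is no camera call; for the wrist camera it gives the pose at the moment of the call.
- ctrl.hand_in(): hands the job in, once; it reports no verdict.
The state is a dict: "time_s": time; "joints": joint angles; "joint_vel": joint speeds; "effort": joint torques, N m; "eef_pos": TCP position; "tool_rot": TCP orientation; "wrist_force": force on the tool from outside, world axes, zero at the start; "wrist_torque": the same for the moment, N m; "width": opening from 0.0 (shut) to 1.0 (fully open).
Only numpy, scipy, OpenCV 4.12 (cv2) and the standard library are available. Lean on these libraries where they do the work, as an engineer would, in place of code of your own. Each camera call takes 0.05 s, during which the arm holds its last target. There are 200 camera calls.

## Working session

There is one attempt and no reset: what is moved stays moved. The work goes in short steps, Python scripts to look and compute and a shell command to move; the robot and the scene stay as the last step left them, time stands still between calls to the robot, and variables do not carry over. Pictures are saved under pics/ and viewed, about 8 in all and at most 12, crops included, and the job is handed in when it is done.

```bash
mkdir -p pics
cat > h.py <<'E'
import numpy as np, cv2
from workcell import ctrl
from scipy.spatial.transform import Rotation as Ro
def K(p):
    f=200/np.tan(np.radians(p['fovy'])/2); return f
def ray(p,u,v):
    f=K(p); d=np.array([(u-p['cx'])/f,(v-p['cy'])/f]); s=d.copy()
    for _ in range(20): s=d/(1+p['k1']*(s@s))
    R=np.array(p['R']); t=np.array(p['t'])
    return -R.T@t, R.T@np.r_[s,1]
def atz(p,u,v,z):
    c,d=ray(p,u,v); return c+d*(z-c[2])/d[2]
def proj(p,X):
    x=np.array(p['R'])@np.array(X)+np.array(p['t']); s=x[:2]/x[2]; s=s*(1+p['k1']*(s@s))
    return s*K(p)+[p['cx'],p['cy']]
def snap(n,f,crop=None,k=1):
    im=ctrl.get_image(n)[:,:,::-1]; cv2.imwrite(f'pics/{f}_raw.png',im)
    if crop: im=im[crop[1]:crop[3],crop[0]:crop[2]]
    cv2.imwrite(f'pics/{f}.png',cv2.resize(im,None,fx=k,fy=k,interpolation=cv2.INTER_CUBIC))
E
python3 - <<'E'
from h import *
np.set_printoptions(precision=3,suppress=True)
s=ctrl.sense(); print({k:np.round(v,3) for k,v in s.items()})
for n in['top','side','wrist']:
    p=ctrl.camera_params(n); print(n,p['fovy'],p['cx'],p['cy'],p['k1'],-np.array(p['R']).T@p['t']); print(np.array(p['R']))
snap('top','t0',k=1.25); snap('side','s0',k=1.25)
E
```

```text
{'time_s': np.float64(0.0), 'joints': array([-1.308,  0.478,  0.022,  1.556, -0.011,  1.109, -0.083]), 'joint_vel': array([ 0.001,  0.001,  0.   ,  0.002, -0.001,  0.001, -0.   ]), 'effort': array([ -0.001, -58.284,   1.534, -27.262,  -0.054,   0.017,   0.   ]), 'eef_pos': array([0.244, 0.629, 0.222]), 'tool_rot': array([ 0.184,  0.983, -0.001, -0.   ]), 'wrist_force': array([ 0.129,  1.066, -0.172]), 'wrist_torque': array([-0.001, -0.001, -0.001]), 'width': np.float64(0.999)}
top 53.34593032459606 327.3900695217388 199.62445629249237 -0.007598858169390582 [0.516 0.004 1.316]
[[ 0.006 -1.     0.003]
 [-0.998 -0.007 -0.064]
 [ 0.064 -0.002 -0.998]]
side 44.02021989469725 324.3909783282971 197.92779918566376 0.047035866775956836 [0.429 1.088 1.176]
[[-0.99  -0.14  -0.004]
 [-0.094  0.686 -0.721]
 [ 0.103 -0.714 -0.693]]
wrist 66.20493346200138 318.58563582445504 199.08240072872695 -0.05378116154750022 [0.168 0.658 0.383]
[[ 0.363  0.932 -0.002]
 [ 0.89  -0.346  0.297]
 [ 0.276 -0.109 -0.955]]
```

View pics/t0.png

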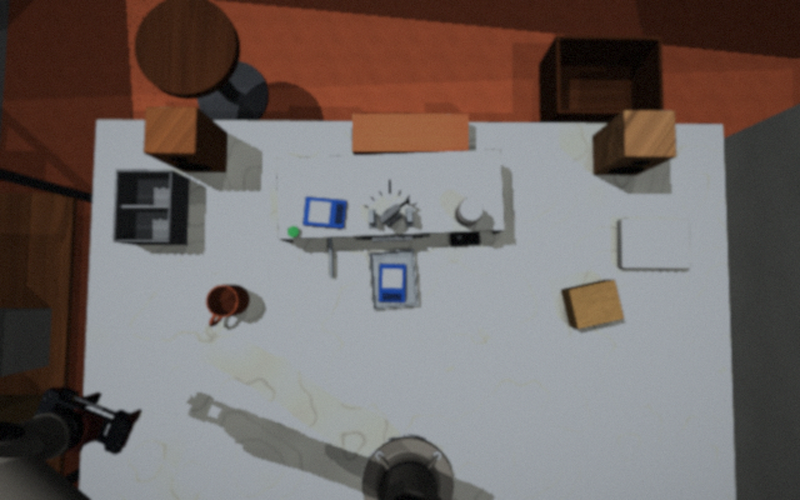

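View pics/s0.png

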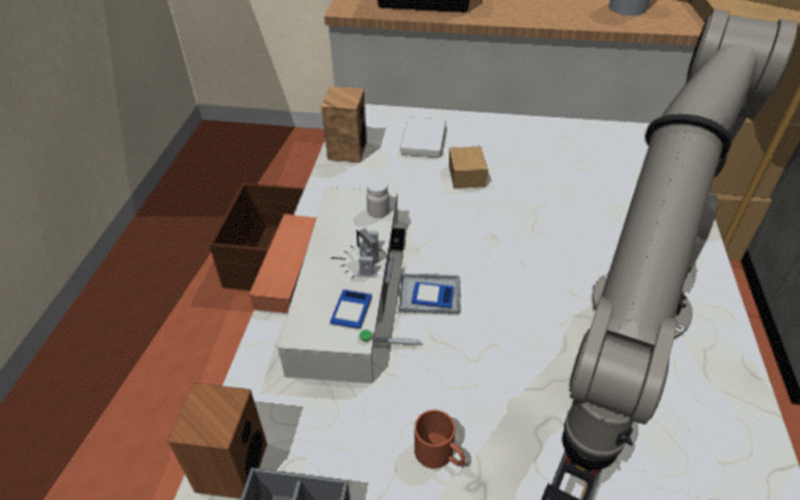

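The jar is on the right, and the bolt is in the left bay with its rod at about (333,258) in the 1.25x top view. The cartridge on the cubby is to the left, and the pointer is turned towards +x/-y. I'll enlarge the top view.

Run:
```python
import cv2
im=cv2.imread('pics/t0_raw.png')[110:250,215:415]
cv2.imwrite('pics/t0c.png',cv2.resize(im,None,fx=4,fy=4,interpolation=cv2.INTER_CUBIC))
```

```text
(no output)
```

View pics/t0c.png

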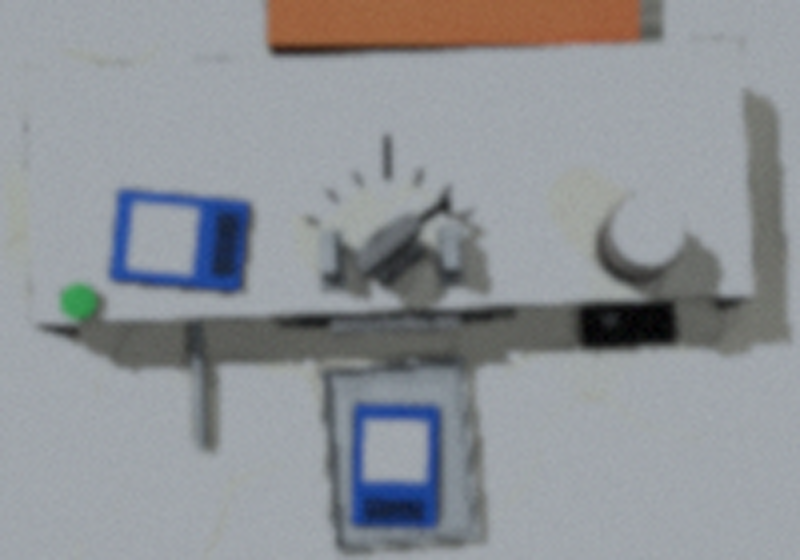

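Run:
```python
from h import *
np.set_printoptions(precision=4,suppress=True)
p=ctrl.camera_params('top')
P={'FL':(38,325,.11),'FR':(752,297,.11),'BL':(25,65,.11),'BR':(743,40,.11),'tick0':(387,178,.11),'tick1':(387,135,.11),
'eyeL':(331,236,.162),'eyeLf':(330,284,.162),'eyeR':(453,228,.162),'eyeRf':(451,276,.162),'grip_tip':(416,222,.194),'grip_back':(372,268,.194),'ptr':(447,192,.16),'nose':(206,449,.015),'rod2':(194,330,.015)}
Q={k:atz(p,215+u/4,110+v/4,z) for k,(u,v,z) in P.items()}
for k,v in Q.items(): print(k,v)
d=Q['FL']-Q['FR'];print('yaw front',np.degrees(np.arctan2(-d[0],d[1])),np.linalg.norm(d))
d=Q['BL']-Q['BR'];print('yaw back',np.degrees(np.arctan2(-d[0],d[1])),np.linalg.norm(d))
c=(Q['FL']+Q['FR']+Q['BL']+Q['BR'])/4;print('centre',c)
d=(Q['FL']-Q['FR']);yaw=np.arctan2(-d[0],d[1])
f=(Q['FL']+Q['FR'])/2; ax=np.array([np.cos(yaw),np.sin(yaw),0]);print('dial from front',f+.04*ax)
d=Q['nose']-Q['rod2'];print('rod dir',np.degrees(np.arctan2(d[1],d[0])))
d=Q['grip_tip']-Q['grip_back'];print('grip dir',np.degrees(np.arctan2(d[1],d[0])),np.linalg.norm(d),(Q['grip_tip']+Q['grip_back'])/2)
```

```text
FL [0.6173 0.3142 0.11  ]
FR [ 0.6422 -0.2285  0.11  ]
BL [0.8175 0.3289 0.11  ]
BR [ 0.8408 -0.2228  0.11  ]
tick0 [0.7317 0.0501 0.11  ]
tick1 [0.765  0.0504 0.11  ]
eyeL [0.6794 0.0886 0.162 ]
eyeLf [0.6442 0.0889 0.162 ]
eyeR [ 0.6859 -0.0004  0.162 ]
eyeRf [0.6507 0.0009 0.162 ]
grip_tip [0.6853 0.026  0.194 ]
grip_back [0.6523 0.057  0.194 ]
ptr [0.7127 0.0042 0.16  ]
nose [0.5247 0.1993 0.015 ]
rod2 [0.6219 0.2107 0.015 ]
yaw front 2.6336146472007513 0.5432476025920303
yaw back 2.4213944984159395 0.5521310942028883
centre [0.7295 0.048  0.11  ]
dial from front [0.6697 0.0447 0.11  ]
rod dir -173.3132218696961
grip dir -43.089372153944105 0.045248200479151277 [0.6688 0.0415 0.194 ]
```

```bash
cat >> h.py <<'E'
def go(xyz,az):
    s=ctrl.sense(); R=Ro.from_quat(s['tool_rot']).as_matrix(); a=np.arctan2(R[1,0],R[0,0])
    t=R.T@(np.array(xyz)-s['eef_pos']); w=(a-np.radians(az)+np.pi)%(2*np.pi)-np.pi
    print('translation',t.round(4),'turn',round(w,4),'now az',np.degrees(a).round(2))
def st():
    s=ctrl.sense(); R=Ro.from_quat(s['tool_rot']).as_matrix()
    print(round(float(s['time_s']),2),s['eef_pos'].round(4),'az',np.degrees(np.arctan2(R[1,0],R[0,0])).round(2),'j',s['joints'].round(2),'F',s['wrist_force'].round(1),'w',round(float(s['width'])*88,1))
E
python3 -m pendant '{"translation":[[-0.606,-0.392,-0.08],[-0.606,-0.392,-0.08],[-0.606,-0.392,-0.08],[-0.606,-0.392,-0.08],[-0.606,-0.392,-0.08],[-0.606,-0.392,-0.08],[-0.606,-0.392,-0.08],[-0.606,-0.392,-0.08],[-0.606,-0.392,-0.08],[-0.606,-0.392,-0.08],[-0.606,-0.392,-0.08],[-0.606,-0.392,-0.08]],"turn":[0.38,0.38,0.38,0.38,0.38,0.38,0.38,0.38,0.38,0.38,0.38,0.38],"jaw":[0,0,0,0,0,0,0,0,0,0,0,0]}' 20
python3 - <<'E'
from h import *
st(); go((.668,.044,.30),137)
E
```

```text
time_s: 1.6
eef_pos: [0.6684, 0.0405, 0.3026]
tool_rot: [0.368, 0.93, -0.001, 0.0]
wrist_force: [0.6, -0.4, -0.7]
width: 0.503
1.6 [0.6684 0.0405 0.3026] az 136.79 j [-0.42  0.43  0.38  1.49 -0.16  1.25  0.8 ] F [ 0.6 -0.4 -0.7] w 44.2
translation [0.0027 0.0023 0.0026] turn -0.0036 now az 136.79
```

Run:
```python
from h import *
np.set_printoptions(precision=4,suppress=True)
p=ctrl.camera_params('wrist'); np.save('w1.npy',p,allow_pickle=True); snap('wrist','w1',k=1.25)
print(p['t']); 
for X in [(.668,.044,.194),(.668,.044,.11)]: print(proj(p,X)*1.25)
```

```text
[-0.4865 -0.4986  0.3315]
[402.1762 242.2519]
[401.404 217.227]
```

View pics/w1.png

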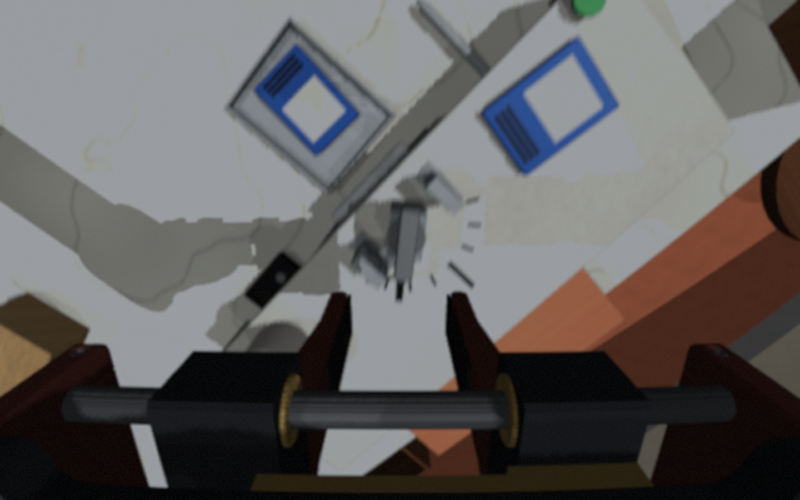

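Run:
```python
import cv2
im=cv2.imread('pics/w1_raw.png')[120:245,250:400]
cv2.imwrite('pics/w1c.png',cv2.resize(im,None,fx=4.8,fy=4.8,interpolation=cv2.INTER_CUBIC))
```

```text
(no output)
```

View pics/w1c.png

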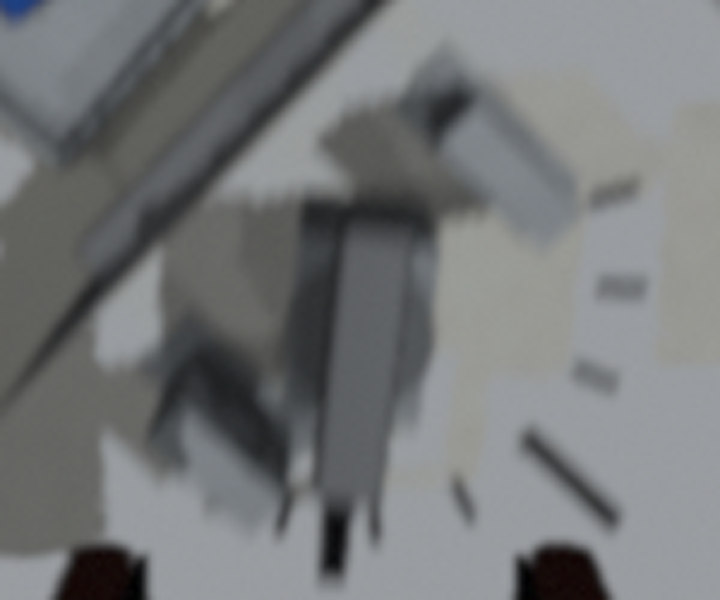

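Run:
```python
from h import *
np.set_printoptions(precision=4,suppress=True)
p=np.load('w1.npy',allow_pickle=True).item()
g=lambda u,v,z: atz(p,250+u/4.8,120+v/4.8,z)
a,b,c,d=g(345,225,.194),g(412,225,.194),g(318,490,.194),g(378,495,.194)
print(a,b,c,d); print('centre',(a+b+c+d)/4)
v=(c+d-a-b)/2; print('len',np.linalg.norm(v),'dir',np.degrees(np.arctan2(v[1],v[0])))
print('L',g(440,145,.162),g(490,95,.162),g(575,190,.162),g(545,240,.162))
t0,t1=g(527,437,.11),g(614,522,.11);v=t1-t0;print('tick',t0,t1,np.degrees(np.arctan2(v[1],v[0])))
# cubby front edge on table side: edge line
e0,e1=g(0,415,.11),g(390,0,.11);v=e1-e0;print('front',e0,e1,np.degrees(np.arctan2(-v[0],v[1])))
```

```text
[0.6498 0.0612 0.194 ] [0.6583 0.0703 0.194 ] [0.6848 0.0212 0.194 ] [0.6937 0.0291 0.194 ]
centre [0.6716 0.0455 0.194 ]
len 0.05375442008412577 dir -49.0817201664829
L [0.6558 0.0827 0.162 ] [0.6552 0.0969 0.162 ] [0.6819 0.0968 0.162 ] [0.6856 0.0854 0.162 ]
tick [0.7345 0.0467 0.11  ] [0.7678 0.0479 0.11  ] 1.988725570866616
front [ 0.6382 -0.0472  0.11  ] [0.6307 0.0945 0.11  ] 3.042814017488413
```

Run:
```python
from h import *
go((.671,.0452,.171),132)
```

```text
translation [0.0067 0.0078 0.1319] turn 0.079 now az 136.53
```

```bash
python3 -m pendant '{"translation":[[0.005,0.006,0.04],[0.005,0.006,0.08],[0.005,0.006,0.11],[0.005,0.006,0.13],[0.005,0.006,0.13],[0.005,0.006,0.13],[0.005,0.006,0.13],[0.005,0.006,0.13],[0.005,0.006,0.13],[0.005,0.006,0.13]],"turn":[0.079,0.079,0.079,0.079,0.079,0.079,0.079,0.079,0.079,0.079],"jaw":[0,0,0,0,0,-1,-1,-1,-1,-1]}' 15
python3 - <<'E'
from h import *
st(); go((.671,.0452,.171),182.5)
E
```

```text
time_s: 2.9
eef_pos: [0.6672, 0.051, 0.1735]
tool_rot: [0.404, 0.915, -0.0, -0.0]
wrist_force: [-5.0, -2.9, 5.0]
width: 0.157
2.9 [0.6672 0.051  0.1735] az 132.4 j [-0.42  0.53  0.36  1.64 -0.21  1.01  0.75] F [-5.  -2.9  5. ] w 13.8
translation [-0.0068 -0.0011  0.0025] turn -0.8744 now az 132.4
```

```bash
python3 -m pendant '{"translation":[[0,0,0],[0,0,0],[-0.007,-0.001,0.001],[-0.007,-0.001,0.001],[-0.007,-0.001,0.001],[-0.007,-0.001,0.001],[-0.007,-0.001,0.001],[-0.007,-0.001,0.001]],"turn":[0,0,0,0,0,0,0,0],"jaw":[-0.4,-0.4,-0.4,-0.4,-1,-1,-1,-1]}' 20
python3 - <<'E'
from h import *
st(); go((.671,.0452,.171),182.5)
E
```

```text
time_s: 3.9
eef_pos: [0.6716, 0.046, 0.1715]
tool_rot: [0.403, 0.915, -0.0, -0.0]
wrist_force: [-0.7, -0.8, -0.7]
width: 0.157
3.9 [0.6716 0.046  0.1715] az 132.45 j [-0.41  0.54  0.36  1.63 -0.22  1.01  0.76] F [-0.7 -0.8 -0.7] w 13.8
translation [-0.0002 -0.001   0.0005] turn -0.8736 now az 132.45
```

```bash
python3 -m pendant '{"translation":[[0,0,0],[0,0,0],[0,0,0],[0,0,0],[0,0,0],[0,0,0],[0,0,0],[0,0,0],[0,0,0],[0,0,0]],"turn":[-0.15,-0.3,-0.45,-0.6,-0.75,-0.874,-0.874,-0.874,-0.874,-0.874],"jaw":[-1,-1,-1,-1,-1,-1,-1,-1,-1,-1]}' 20
python3 - <<'E'
from h import *
st(); go((.671,.0452,.171),182.5)
E
```

```text
time_s: 5.15
eef_pos: [0.6716, 0.0461, 0.1716]
tool_rot: [-0.022, 1.0, -0.0, -0.0]
wrist_force: [-1.2, -0.4, -0.5]
width: 0.161
5.15 [0.6716 0.0461 0.1716] az -177.51 j [-0.27  0.52  0.15  1.62 -0.09  1.01  1.53] F [-1.2 -0.4 -0.5] w 14.2
translation [ 0.0007 -0.0009  0.0006] turn -0.0001 now az -177.51
```

```bash
python3 -m pendant '{"translation":[[0,0,0],[0,0,0],[0,0,-0.05],[0,0,-0.1],[0.03,0.04,-0.15],[0.08,0.08,-0.15],[0.08,0.08,-0.15],[0.08,0.08,-0.15],[0.08,0.08,-0.15],[0.08,0.08,-0.15]],"turn":[0,0,0,0,0,0,0,0,0,0],"jaw":[-0.2,-0.2,-0.2,-0.2,-0.2,-0.2,-0.2,-0.2,-0.2,-0.2]}' 20
python3 - <<'E'
from h import *
st()
p=ctrl.camera_params('wrist'); np.save('w2.npy',p,allow_pickle=True); snap('wrist','w2',k=1.25)
E
```

```text
time_s: 6.4
eef_pos: [0.589, 0.1212, 0.3211]
tool_rot: [-0.021, 1.0, -0.0, -0.0]
wrist_force: [0.3, 0.1, -0.1]
width: 0.398
6.4 [0.589  0.1212 0.3211] az -177.59 j [-0.42  0.28  0.14  1.62 -0.04  1.24  1.34] F [ 0.3  0.1 -0.1] w 35.0
```

View pics/w2.png

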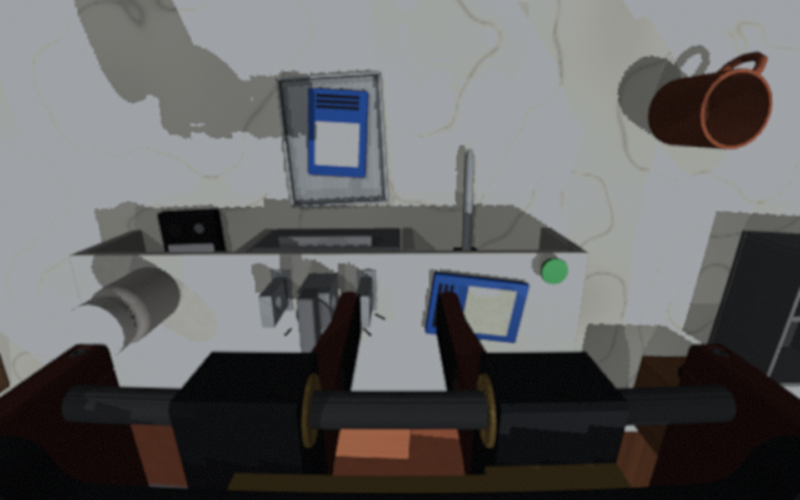

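Run:
```python
from h import *
np.set_printoptions(precision=4,suppress=True)
p=np.load('w2.npy',allow_pickle=True).item()
n=atz(p,468/1.25,149/1.25,.015); m=atz(p,467/1.25,246/1.25,.015); print('nose',n,m); v=n-m;print(np.degrees(np.arctan2(v[1],v[0])))
a,b=atz(p,72/1.25,253/1.25,.11),atz(p,586/1.25,251/1.25,.11);v=b-a;print(a,b,np.degrees(np.arctan2(-v[0],v[1])),np.linalg.norm(v))
im=cv2.imread('pics/w2_raw.png')
A=im[195:290,200:310];B=im[110:205,320:430]
cv2.imwrite('pics/w2c.png',cv2.resize(np.hstack([A,B]),None,fx=3.6,fy=3.6,interpolation=cv2.INTER_CUBIC))
```

```text
nose [0.5246 0.2009 0.015 ] [0.6447 0.2108 0.015 ]
-175.28279296987895
[ 0.6418 -0.2257  0.11  ] [0.6169 0.3161 0.11  ] 2.633613126893637 0.5423183725995245
```

View pics/w2c.png

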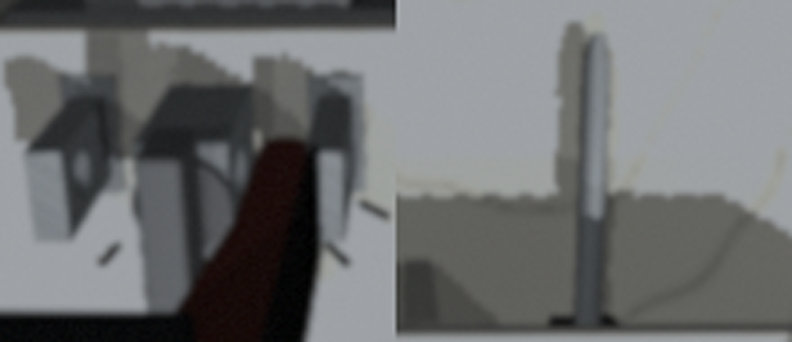

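Run:
```python
from h import *
go((.5645,.204,.20),184.7); go((.5645,.204,.007),184.7)
```

```text
translation [0.0208 0.0836 0.1211] turn -0.0397 now az -177.57
translation [0.0207 0.0837 0.3141] turn -0.0397 now az -177.57
```

```bash
python3 -m pendant '{"translation":[[0.021,0.06,0.03],[0.021,0.084,0.08],[0.021,0.084,0.13],[0.021,0.084,0.18],[0.021,0.084,0.22],[0.021,0.084,0.26],[0.021,0.084,0.27],[0.021,0.084,0.27],[0.021,0.084,0.27]],"turn":[-0.04,-0.04,-0.04,-0.04,-0.04,-0.04,-0.04,-0.04,-0.04],"jaw":[0,0,0,0,0,0,0,0,0]}' 20
python3 - <<'E'
from h import *
st(); go((.5645,.204,.007),184.7)
p=ctrl.camera_params('top'); snap('top','t1',(280,140,340,200),9)
E
```

```text
time_s: 7.58
eef_pos: [0.565, 0.2059, 0.0533]
tool_rot: [-0.042, 0.999, 0.001, 0.001]
wrist_force: [0.1, 0.7, -0.0]
width: 0.499
7.58 [0.565  0.2059 0.0533] az -175.2 j [-0.5   0.56  0.06  1.87 -0.05  0.71  1.25] F [ 0.1  0.7 -0. ] w 43.9
translation [ 0.0007 -0.0019  0.0463] turn 0.0018 now az -175.2
```

View pics/t1.png

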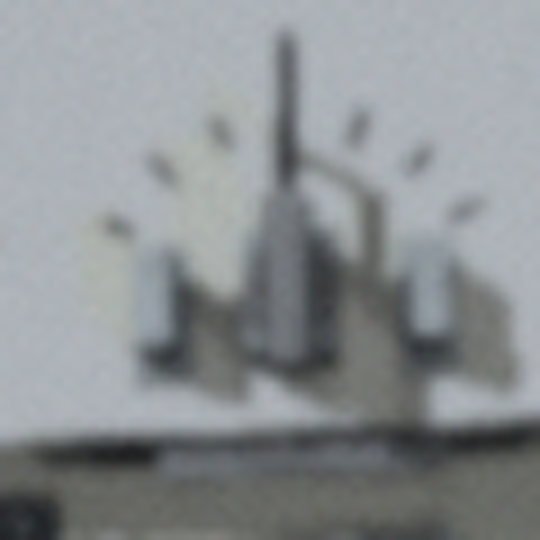

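```bash
python3 -m pendant '{"translation":[[0.001,-0.002,0.03],[0.001,-0.002,0.044],[0.001,-0.002,0.044],[0.001,-0.002,0.044],[0.001,-0.002,0.044],[0.001,-0.002,0.044],[0.001,-0.002,0.044],[0.001,-0.002,0.044]],"turn":[0,0,0,0,0,0,0,0],"jaw":[0,0,0,-1,-1,-1,-1,-1]}' 20
python3 -c "
from h import *
st()"
python3 -m pendant '{"translation":[[0.01,0,0],[0.03,0,0],[0.05,0,0],[0.07,0,0],[0.09,0,0],[0.11,0,0],[0.13,0,0],[0.145,0,0],[0.15,0,0],[0.15,0,0],[0.15,0,0]],"turn":[0,0,0,0,0,0,0,0,0,0,0],"jaw":[-1,-1,-1,-1,-1,-1,-1,-1,-1,-1,-1]}' 20
python3 -c "
from h import *
st()"
```

```text
time_s: 8.62
eef_pos: [0.563, 0.2033, 0.0078]
tool_rot: [-0.042, 0.999, 0.0, 0.0]
wrist_force: [-0.1, -0.2, 0.4]
width: 0.131
8.62 [0.563  0.2033 0.0078] az -175.19 j [-0.49  0.63  0.06  1.89 -0.06  0.62  1.25] F [-0.1 -0.2  0.4] w 11.5
time_s: 10.0
eef_pos: [0.4127, 0.1906, 0.0074]
tool_rot: [-0.042, 0.999, -0.0, -0.001]
wrist_force: [-2.3, -0.5, 1.2]
width: 0.127
10.0 [0.4127 0.1906 0.0074] az -175.17 j [-0.61  0.47  0.05  2.22 -0.05  0.45  1.14] F [-2.3 -0.5  1.2] w 11.1
```

```bash
python3 -m pendant '{"translation":[[0,0,0],[0,0,0],[0,0,-0.05],[0,0,-0.1],[-0.02,0,-0.15],[-0.04,0,-0.16],[-0.06,0,-0.16],[-0.08,0,-0.16],[-0.1,0,-0.16],[-0.11,0,-0.16],[-0.115,0,-0.16],[-0.115,0,-0.16]],"turn":[0,0,0,0.18,0.36,0.54,0.72,0.9,1.08,1.26,1.44,1.6],"jaw":[-0.2,-0.2,-0.2,0,0.2,0.2,0.2,0.2,0.2,0.2,0.2,0.2]}' 20
python3 -m pendant '{"translation":[[0,0,0],[0,0,0],[0,0,0],[0,0,0],[0,0,0],[0,0,0],[0,0,0],[0,0,0],[0,0,0],[0,0,0]],"turn":[0.18,0.36,0.54,0.72,0.9,1.08,1.26,1.44,1.54,1.54],"jaw":[0.2,0.2,0.2,0.2,0.2,0.2,0.2,0.2,0.2,0.2]}'
python3 - <<'E'
from h import *
st(); p=ctrl.camera_params('wrist'); np.save('w3.npy',p,allow_pickle=True); snap('wrist','w3',k=1.25)
go((.529,.201,.007),4.7)
E
```

```text
time_s: 11.5
eef_pos: [0.5286, 0.2003, 0.1676]
tool_rot: [0.69, 0.724, 0.0, 0.0]
wrist_force: [-1.1, -1.0, 0.3]
width: 0.603
time_s: 12.75
eef_pos: [0.528, 0.2005, 0.1675]
tool_rot: [0.999, 0.043, 0.0, 0.0]
wrist_force: [0.2, -0.0, -0.4]
width: 0.603
12.75 [0.528  0.2005 0.1675] az 4.98 j [-1.09  0.46  0.82  1.92 -0.42  0.94 -1.56] F [ 0.2 -0.  -0.4] w 53.1
translation [ 0.0011 -0.0005  0.1606] turn 0.006 now az 5.04
```

View pics/w3.png

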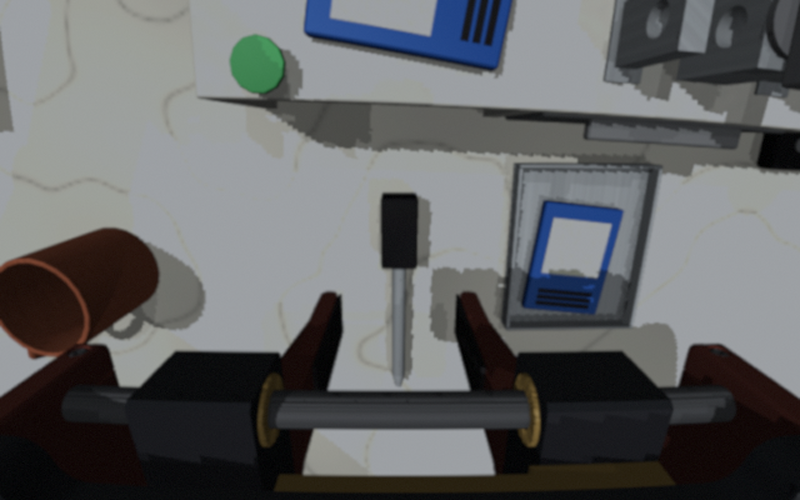

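Run:
```python
from h import *
np.set_printoptions(precision=4,suppress=True)
p=np.load('w3.npy',allow_pickle=True).item()
g=lambda u,v,z: atz(p,u/1.25,v/1.25,z)
n,s=g(399,385,.012),g(400,268,.03); print('nose',n,'sh',s,'rear top',g(399,208,.03),'rear bottom',g(399,194,.0)); print('w',g(382,230,.03)-g(417,230,.03),(g(382,230,.03)+g(417,230,.03))/2)
v=s-n; az=np.arctan2(v[1],v[0]); print(np.degrees(az),np.hypot(*v[:2])); m=s+.03*np.array([np.cos(az),np.sin(az),0]); print('mid',m)
# eye_left hole
print('cubby FL',g(197,97,.11))
```

```text
nose [0.3715 0.1858 0.012 ] sh [0.5001 0.1962 0.03  ] rear top [0.5504 0.2015 0.03  ] rear bottom [0.5567 0.2019 0.    ]
w [-0.0024  0.0281  0.    ] [0.5325 0.1995 0.03  ]
4.635251662788355 0.12902502341703811
mid [0.53   0.1987 0.03  ]
cubby FL [0.6183 0.3181 0.11  ]
```

```bash
python3 -m pendant '{"translation":[[0.003,0.0015,0.05],[0.003,0.0015,0.1],[0.003,0.0015,0.14],[0.003,0.0015,0.161],[0.003,0.0015,0.161],[0.003,0.0015,0.161],[0.003,0.0015,0.161],[0.003,0.0015,0.161],[0.003,0.0015,0.161],[0.003,0.0015,0.161],[0.003,0.0015,0.161]],"turn":[0,0,0,0,0,0,0,0,0,0,0],"jaw":[0.2,0.2,0.2,0.2,0.2,0.2,-1,-1,-1,-1,-1]}' 35
python3 - <<'E'
from h import *
st()
# target pre-insert, cubby frame: yaw
yaw=np.radians(2.55); D=np.array([.671,.0455])
ax=np.array([np.cos(yaw),np.sin(yaw)]);ay=np.array([-np.sin(yaw),np.cos(yaw)])
for y in (.051,.051+.125,.051+.125+.04): print(y,D+ay*y)
E
```

```text
time_s: 14.18
eef_pos: [0.5314, 0.1997, 0.0073]
tool_rot: [0.999, 0.043, 0.0, -0.0]
wrist_force: [-1.6, 1.0, 6.5]
width: 0.337
14.18 [0.5314 0.1997 0.0073] az 4.93 j [-0.92  0.69  0.61  1.99 -0.64  0.66 -1.38] F [-1.6  1.   6.5] w 29.7
0.051 [0.66873095 0.0964495 ]
0.176 [0.66316955 0.22132572]
0.216 [0.6613899  0.26128611]
```

Run:
```python
from h import *
go((.6605,.2813,.19),92.55)
```

```text
translation [ 0.1358 -0.0703 -0.1825] turn -1.5293 now az 4.93
```

```bash
python3 -m pendant '{"translation":[[0,0,-0.04],[0,0,-0.09],[0,0,-0.14],[0,0,-0.183],[0.01,-0.01,-0.183],[0.03,-0.02,-0.183],[0.05,-0.03,-0.183],[0.07,-0.04,-0.183],[0.09,-0.05,-0.183],[0.11,-0.06,-0.183],[0.13,-0.07,-0.183],[0.136,-0.07,-0.183]],"turn":[0,0,-0.1,-0.26,-0.42,-0.58,-0.74,-0.9,-1.06,-1.22,-1.38,-1.529],"jaw":[-1,-1,-1,-1,-1,-1,-1,-1,-1,-1,-1,-1]}' 35
python3 - <<'E'
from h import *
st(); go((.6605,.2813,.1363),92.55)
p=ctrl.camera_params('wrist'); np.save('w4.npy',p,allow_pickle=True); snap('wrist','w4',k=1.25)
E
```

```text
time_s: 15.68
eef_pos: [0.6607, 0.2815, 0.1884]
tool_rot: [0.689, 0.725, -0.001, -0.0]
wrist_force: [-0.3, -0.8, -2.1]
width: 0.344
15.68 [0.6607 0.2815 0.1884] az 92.86 j [-0.75  0.61  0.41  1.49 -0.26  1.1  -0.24] F [-0.3 -0.8 -2.1] w 30.2
translation [-0.0001 -0.0002  0.0521] turn 0.0054 now az 92.86
```

View pics/w4.png

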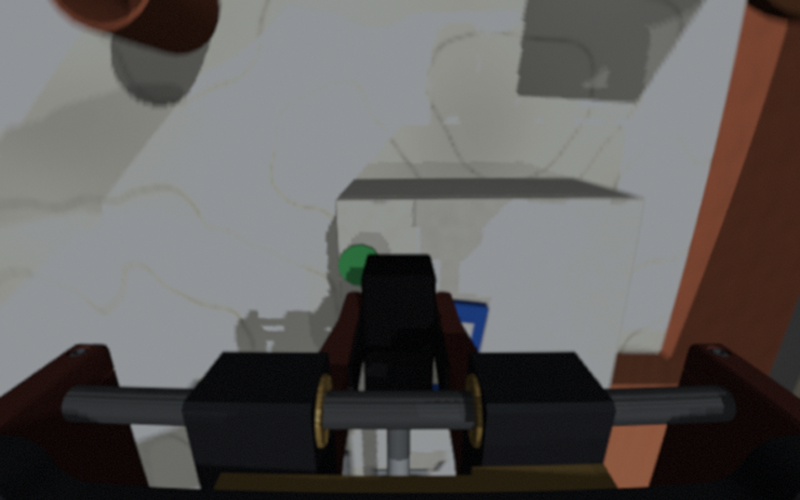

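```bash
python3 -m pendant '{"translation":[[0,0,0.02],[0,0,0.04],[0,0,0.052],[-0.008,0,0.052],[-0.015,0,0.052],[-0.015,0,0.052],[-0.015,0,0.052]],"turn":[0.005,0.005,0.005,0.005,0.005,0.005,0.005],"jaw":[-1,-1,-1,-1,-1,-1,-1]}' 35
python3 - <<'E'
from h import *
st()
ctrl.sense()
T=ctrl.get_image('top')[:,:,::-1]; S=ctrl.get_image('side')[:,:,::-1]
cv2.imwrite('pics/T5.png',T);cv2.imwrite('pics/S5.png',S)
pt,ps=ctrl.camera_params('top'),ctrl.camera_params('side')
e=(.6687,.0964,.144); a=proj(pt,e).round().astype(int); b=proj(ps,e).round().astype(int); print(a,b)
c=lambda im,q:im[q[1]-30:q[1]+30,q[0]-40:q[0]+40]
ta=c(T,a); sb=c(S,b)
cv2.imwrite('pics/c5.png',np.vstack([cv2.resize(x,None,fx=5,fy=5,interpolation=cv2.INTER_CUBIC) for x in(ta,sb)]))
E
```

```text
time_s: 16.6
eef_pos: [0.6616, 0.2658, 0.1384]
tool_rot: [0.693, 0.721, 0.001, 0.0]
wrist_force: [-0.0, -0.2, -2.2]
width: 0.342
16.6 [0.6616 0.2658 0.1384] az 92.22 j [-0.73  0.64  0.39  1.55 -0.28  1.   -0.22] F [-0.  -0.2 -2.2] w 30.1
[296 173] [292 212]
```

View pics/c5.png

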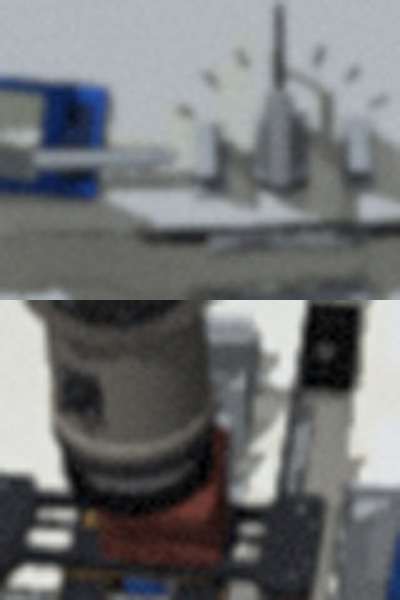

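Run:
```python
from h import *
np.set_printoptions(precision=4,suppress=True)
p=ctrl.camera_params('top')
g=lambda u,v,z: atz(p,256+u/5,143+v/5,z)
zr=ctrl.sense()['eef_pos'][2]+.0077; print(zr)
print('nose',g(178,156,zr),'rod mid',g(110,157,zr),'rod edges',g(110,149,zr),g(110,165,zr))
for u,v in((207,122),(207,172),(207,187),(359,116),(359,166),(359,181)): print('eye',u,v,g(u,v,.162))
im=cv2.imread('pics/T5.png').astype(int).sum(2)
for c in (270,278,284,288): print(c, im[164:184,c])
for c in (296,297,298,299): print('e',c, im[160:186,c])
```

```text
0.14573557613415059
nose [0.6661 0.1078 0.1457] rod mid [0.6653 0.148  0.1457] rod edges [0.67   0.1481 0.1457] [0.6605 0.1479 0.1457]
eye 207 122 [0.6841 0.0897 0.162 ]
eye 207 172 [0.6548 0.0893 0.162 ]
eye 207 187 [0.646  0.0892 0.162 ]
eye 359 116 [0.6883 0.001  0.162 ]
eye 359 166 [0.6589 0.0008 0.162 ]
eye 359 181 [0.6501 0.0007 0.162 ]
270 [ 85  67  57  92 110 151 137 145 217 346 420 380 265 135  97  92 119 140
 176 256]
278 [399 403 417 441 477 482 486 449 399 409 426 394 365 350 334 318 356 439
 491 447]
284 [552 545 549 545 541 547 534 511 456 435 429 375 353 337 329 318 371 478
 531 541]
288 [542 539 542 542 549 538 535 517 476 417 400 398 430 398 344 322 378 484
 534 544]
e 296 [539 543 545 545 547 540 529 509 485 475 477 478 493 495 487 487 480 437
 328 263 309 379 421 489 533 546]
e 297 [508 545 543 541 537 537 527 503 472 465 465 467 470 472 474 477 467 419
 306 212 256 331 404 500 533 554]
e 298 [474 519 544 541 545 543 528 477 422 407 410 405 405 402 410 416 406 377
 269 194 206 290 393 495 531 543]
e 299 [474 504 537 540 539 530 518 472 405 360 339 312 286 278 295 302 295 270
 219 195 218 288 380 491 535 544]
```

Run:
```python
from h import *
np.set_printoptions(precision=4,suppress=True)
p=ctrl.camera_params('top')
im=cv2.imread('pics/T5.png').astype(int).sum(2)
for c in (265,267,269,271,273): print(c, im[168:182,c])
for c in (325,326,327,328): print('R',c, im[160:186,c])
print('eyeL',atz(p,297,172.4,.162),'rod',atz(p,270,174.2,.1457))
st()
```

```text
265 [167 173 169 158 222 350 422 397 294 197 137 128 127 156]
267 [127 130 119 132 211 346 415 381 292 176 129 114 115 132]
269 [107 132 138 136 213 353 424 376 274 156  98 102 131 138]
271 [131 137 144 144 214 361 428 384 247 134  91 122 143 150]
273 [157 148 155 164 231 361 424 376 261 134 112 143 195 198]
R 325 [523 533 548 545 540 523 501 470 449 430 396 349 341 325 330 305 274 225
 215 224 246 274 293 306 311 306]
R 326 [537 542 543 551 548 528 497 465 461 456 446 427 434 431 425 417 379 258
 189 197 239 277 301 318 327 321]
R 327 [545 548 544 551 547 528 493 462 461 469 461 462 466 474 465 467 407 281
 182 197 238 296 352 401 398 397]
R 328 [546 542 543 544 538 531 501 470 455 444 452 444 452 466 461 453 408 288
 195 208 250 335 439 492 501 492]
eyeL [0.6694 0.0907 0.162 ] rod [0.6657 0.1717 0.1457]
16.7 [0.6613 0.2662 0.138 ] az 92.25 j [-0.73  0.64  0.39  1.55 -0.28  1.   -0.22] F [ 0.5 -0.7 -1.9] w 29.7
```

```bash
python3 -m pendant '{"translation":[[0,0,0.0017],[0,0,0.0017],[-0.01,0,0.0017],[-0.02,0,0.0017],[-0.03,0,0.0017],[-0.03,0,0.0017],[-0.03,0,0.0017]],"turn":[-0.003,-0.003,-0.003,-0.003,-0.003,-0.003,-0.003],"jaw":[-1,-1,-1,-1,-1,-1,-1]}' 35
python3 - <<'E'
from h import *
st(); go((.6675,.1264,.1363),92.5)
E
```

```text
time_s: 17.58
eef_pos: [0.6624, 0.236, 0.1361]
tool_rot: [0.692, 0.722, 0.0, -0.0]
wrist_force: [-0.1, 0.6, -1.9]
width: 0.341
17.57 [0.6624 0.236  0.1361] az 92.41 j [-0.69  0.63  0.39  1.58 -0.27  0.99 -0.17] F [-0.1  0.6 -1.9] w 30.1
translation [-0.1097  0.0005 -0.0003] turn -0.0016 now az 92.41
```

```bash
python3 -m pendant '{"translation":[[-0.01,0,0],[-0.02,0,0],[-0.03,0,0],[-0.04,0,0],[-0.05,0,0],[-0.05,0,0]],"turn":[-0.001,-0.001,-0.001,-0.001,-0.001,-0.001],"jaw":[-1,-1,-1,-1,-1,-1]}' 35
python3 - <<'E'
from h import *
st(); go((.6675,.1264,.1363),92.5)
E
```

```text
time_s: 18.32
eef_pos: [0.6647, 0.1841, 0.1361]
tool_rot: [0.692, 0.721, -0.0, 0.0]
wrist_force: [0.2, -0.0, -1.7]
width: 0.338
18.32 [0.6647 0.1841 0.1361] az 92.36 j [-0.63  0.61  0.4   1.61 -0.27  0.97 -0.1 ] F [ 0.2 -0.  -1.7] w 29.8
translation [-0.0578  0.0004 -0.0002] turn -0.0025 now az 92.36
```

Through the dial block with no force. Next is the second eyelet.

```bash
python3 -m pendant '{"translation":[[-0.01,0,0],[-0.02,0,0],[-0.03,0,0],[-0.04,0,0],[-0.048,0,0],[-0.053,0,0],[-0.053,0,0],[-0.053,0,0]],"turn":[0,0,0,0,0,0,0,0],"jaw":[-1,-1,-1,-1,-1,-1,-1,-1]}' 35
python3 - <<'E'
from h import *
st(); go((.6675,.1264,.1363),92.5)
E
```

```text
time_s: 19.32
eef_pos: [0.6667, 0.1334, 0.1359]
tool_rot: [0.692, 0.722, 0.0, -0.0]
wrist_force: [-0.0, -0.4, -2.5]
width: 0.337
19.32 [0.6667 0.1334 0.1359] az 92.5 j [-0.56  0.6   0.4   1.64 -0.27  0.96 -0.03] F [-0.  -0.4 -2.5] w 29.7
translation [-0.007   0.0005 -0.0004] turn -0.0 now az 92.5
```

```bash
python3 -m pendant '{"translation":[[-0.002,0,0],[-0.004,0,0],[-0.006,0,0],[-0.006,0,0],[-0.006,0,0]],"turn":[0,0,0,0,0],"jaw":[-1,-1,-1,-1,-1]}' 35; python3 -m pendant '{"translation":[[-0.001,0,0],[-0.002,0,0],[-0.002,0,0]],"turn":[0,0,0],"jaw":[-1,-1,-1]}' 35
```

```text
time_s: 19.95
eef_pos: [0.6668, 0.1291, 0.136]
tool_rot: [0.691, 0.723, 0.001, -0.001]
wrist_force: [-0.9, 5.0, -1.8]
width: 0.34
time_s: 20.32
eef_pos: [0.6668, 0.1291, 0.1361]
tool_rot: [0.691, 0.723, 0.002, -0.002]
wrist_force: [0.2, 8.8, -1.7]
width: 0.337
```

```bash
python3 -m pendant '{"translation":[[-0.002,0,0],[-0.004,0,0],[-0.004,0,0]],"turn":[0,0,0],"jaw":[-1,-1,-1]}' 35; python3 -m pendant '{"translation":[[0.004,0,0],[0.006,0,0],[0.006,0,0],[0.006,0,0],[0.006,0,-0.03],[0.006,0,-0.08],[0.006,0,-0.13],[0.05,0,-0.16],[0.1,0,-0.16],[0.1,0,-0.16],[0.1,0,-0.16]],"turn":[0,0,0,0,0,0,0,0,0,0,0],"jaw":[-1,-0.1,-0.1,-0.1,-0.1,-0.1,-0.1,-0.1,-0.1,-0.1,-0.1]}' 35
```

```text
time_s: 20.7
eef_pos: [0.6667, 0.1291, 0.1361]
tool_rot: [0.69, 0.724, 0.003, -0.003]
wrist_force: [-0.8, 15.4, -1.3]
width: 0.336
time_s: 22.08
eef_pos: [0.663, 0.2195, 0.2957]
tool_rot: [0.692, 0.722, -0.001, 0.0]
wrist_force: [-0.5, 0.5, 0.1]
width: 0.449
```

```bash
python3 -m pendant '{"translation":[[0,-0.05,-0.03],[0,-0.1,-0.03],[0,-0.15,-0.03],[0,-0.19,-0.03],[0,-0.19,-0.03]],"turn":[0,0,0,0,0],"jaw":[0,0,0,0,0]}' 35
python3 - <<'E'
from h import *
st(); out=[]
for n in('top','side','wrist'):
    p=ctrl.camera_params(n); im=ctrl.get_image(n)[:,:,::-1]; cv2.imwrite(f'pics/f_{n}.png',im)
    q=proj(p,(.6675,.10,.144)).round().astype(int); print(n,q)
    x=min(max(q[0]-40,0),560);y=min(max(q[1]-30,0),340)
    print(x,y); out.append(cv2.resize(im[y:y+60,x:x+80],(400,300),interpolation=cv2.INTER_CUBIC))
w=cv2.resize(im,(400,300))
cv2.imwrite('pics/f.png',np.vstack([np.hstack(out[:2]),np.hstack([out[2],w])]))
E
```

```text
time_s: 22.7
eef_pos: [0.4715, 0.2107, 0.3262]
tool_rot: [0.692, 0.722, 0.0, -0.001]
wrist_force: [1.4, 0.5, 0.5]
width: 0.497
22.7 [0.4715 0.2107 0.3262] az 92.41 j [-0.92  0.12  0.42  1.82 -0.05  1.22 -0.44] F [1.4 0.5 0.5] w 43.8
top [294 174]
254 144
side [292 213]
252 183
wrist [466 269]
426 239
```

View pics/f.png

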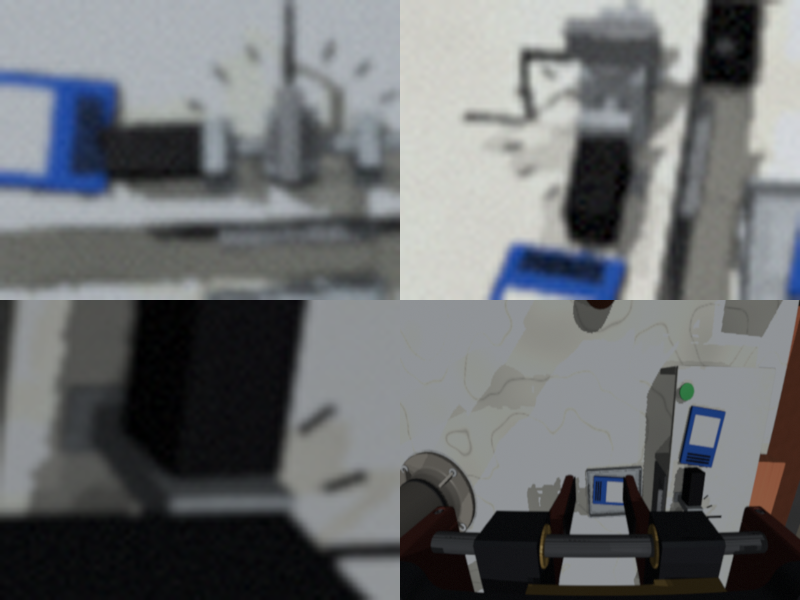

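```bash
python3 -c "
from workcell import ctrl
print(ctrl.hand_in())"
```

```text
the job is handed in; nothing more can be done
None
```

The bin is locked: the dial stands at the long tick and the bolt is fully home through both eyelets and the dial. I handed the job in at about 23 s of the 72 s allowed; hand-in reports no verdict.

- **Dial:** I turned it about 50° anticlockwise. The top view afterwards showed the pointer in line with the long tick.
- **Bolt:** I pulled it out of the left bay by its rod and re-gripped it by the handle. The jar stood on the right, so I pushed it in from the left.
- **Force:** The rod passed both eyelets and the dial almost without force. The handle then stopped firmly against the left eyelet, and the position held as the push rose to 15 N.
- **Last pictures:** They show the handle against the left eyelet with no visible gap, the dial still at the tick, and the cartridges, cap and tray where they were. The arm was well clear.

Two checks were weaker than the rest:

- **Stopping position:** The handle stopped about 3 mm before the position I had computed. That fits the error in where I gripped it, and the nose had already cleared the far eyelet by about 20 mm.
- **Alignment before insertion:** The arm blocked the side camera, so I checked the line with the top camera only.

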